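# Index the ball mill to the open pot and hold the wheel

## Robot

A 6-joint arm with a two-finger parallel gripper is mounted at the origin on the work surface. World frame = base frame: x ahead of the robot, y to its left, z up, the work surface at z = 0. Lengths are in m, angles in rad, forces in N, time in s.
With the tool pointing down it reaches from about 0.275 to 0.825 m from the base axis. Payload 4.9 kg.
Tool frame: the origin (TCP) lies midway between the tips of the shut fingers; the grasp point (between the pads) lies 19 mm behind it (bot.grip_depth is the distance from the TCP to the grasp point, in m); z points along the fingers, y is the line along which they close (so a half turn about z gives the same grasp; the last joint's range is limited). The gripper opens to 85 mm and grips with 20 to 120 N. Pads are 22 mm wide; open, the fingers measure 114 mm over their backs; the gripper's body (76 mm by 85 mm) begins 54 mm behind the grasp point. The pads swing forward as they close: fully open they stand 13 mm farther back than shut.
Start: joints at [-1.387, 0.326, -0.193, 1.052, 0, 1.437], TCP at [0.172, -0.522, 0.231] pointing down, gripper open.
Joint ranges: [-2.65, 2.65], [-0.97, 1.79], [-1.3, 1.35], [-1.93, 2.1], [-1.47, 1.37], [-3.14, 3.14]. Speed limits (rad/s): [2.57, 2.57, 3.14, 3.14, 3.14, 3.14].

## Interface

Orientations are given as a unit quaternion [w, x, y, z].
In Python, from cell import bot gives the robot as it stands. Calls block until the motion is done:
- bot.move_pose(position, orientation): joint-space move of the TCP to a pose.
- bot.move_linear(position, speed=0.15, rotation=None, until_force=None): straight line of the TCP; rotation=None keeps the orientation; speed is the mean speed in m/s. With until_force (N) it stops when the force on the tool has changed by that much, and returns True; else False.
- bot.goto_joints(angles): joint-space move.
- bot.set_gripper(opening, grasp_force=None): opening from 0.0 (shut) to 1.0 (fully open); grasp_force is the grip in N (None keeps the last); returns when the fingers have stopped.
- bot.wait(seconds).
- bot.solve_ik(position, orientation): joint angles nearest the present ones, or None.
- bot.camera(name): name is "side" or "top"; returns the picture (384x512x3 uint8, red, green, blue); there is no depth.
- bot.calibration(name): a dict with "mtx" (3x3 intrinsics, pixels), "k1" (the pictures are not rectified: a ray, as slopes to the right and down, at radius r is drawn at 1 + k1 r^2 times it, then the intrinsics apply), "extrinsics" (4x4, takes a point from world to camera coordinates). Camera axes: x right, y down, z forward; pixel columns grow to the right and rows downward; lengths in m; the calibration is good to about 2 mm. A picture is of the moment at which its call begins. calibration takes no time and is no camera call.
A pose or a line that the arm cannot do raises bot.PlanningError and nothing moves.
- bot.close_job(): hands the job in; it is judged then, once.
Trained networks look in the newest picture that a camera, given by its name, has taken for a name from the list of things; names that differ only in an ending like _2 or _b are one class to them, and where a whole thing is asked for, a point or a joint stands for the part that bears it (a point fixed in the world has none). Each returns a list of dicts, best first, with "confidence" (0 to 1); they miss things now and then, are a little off and sometimes report something else, mostly with a low value. They report only what shows in the picture. A call takes as long as a camera call.
- bot.search_frame(camera, thing): "bbox" ([left, top, width, height] in pixels, round what is visible of it).
Readings, each from a call of its own:
- bot.read_clock(): time.
- bot.read_joint_positions(): joint angles.
- bot.read_joint_vel(): joint speeds.
- bot.read_joint_efforts(): joint torques, N m.
- bot.read_position(): TCP position.
- bot.read_tool_rot(): TCP orientation.
- bot.read_ft_force(): force on the tool from outside, world axes, zero at the start.
- bot.read_moment(): the same for the moment, N m.
- bot.read_gripper_width(): opening from 0.0 (shut) to 1.0 (fully open).
- bot.read_finger_force(): force on a finger pad.
Only numpy, scipy, OpenCV 4.12 (cv2) and the standard library are available. Lean on these libraries where they do the work, as an engineer would, in place of code of your own. Each camera call takes 0.05 s, during which the arm holds its last target. There are 200 camera calls.

## Task

One jar in the ball mill still has no clamp over it. Take hold of the handle of one of the clamped pots and turn the wheel slowly until the unclamped pot stands at the mill's front and the index catch has dropped home between that station's two pins; finish while still gripping the clamped pot, so that the wheel stays still while I fit the missing clamp. Do not touch the unclamped pot, its lid is only resting on it, and leave the things lying on the bench alone.

Things in the scene. Friction and masses are not known exactly. Their poses are not given: they have to be found in the camera images.
- hub (a point): centre of the mill's wheel (284 mm steel disc carrying four pots), on its upright axis at its top face, 104 mm above the bench. Axes are the mill's: -x points to its front, where the index catch sits on the white plinth (deck 90 mm above the bench); +x to its drive housing (up to 271 mm high with the folded cover, beginning 170 mm from the hub)
- front (a point): the mill's front station: point 85 mm from the hub towards the mill's front, at the wheel's top face, where the unclamped pot's origin must come. At every station the wheel's rim has two upright 8 mm dowel pins, 22 mm apart between centres, 133 mm from the hub, between which the catch drops
- wheel (a joint): angle of the wheel about its upright axis, rad, growing counter-clockwise seen from above; 0 (and every full turn) has the unclamped pot exactly at the front. Turns endlessly both ways with about 0.15 N m of drag and stays where it is left. Within about 0.024 rad of a station's centre it is free of the catch; beyond, the pins meet it
- catch (a joint): index catch on the deck's front edge: a sprung 16 mm ball nose (4 to 4.8 N) pointing at the hub, 114 mm above the bench. Value: how far it is pushed back, m: 0 when home between a station's pins (or free between stations), 0.003 on top of a pin. Riding over a pin takes some 3 to 6 N more at a pot's handle than the wheel's drag (2 N there), felt as a click
- pot_open: the unclamped pot: a 68 mm wide white holder of two bent plates (106 mm high) with a steel jar (57 mm wide, top 79 mm above the origin), with no cross bar and no handle over it. Origin: on its axis at the wheel's top face (104 mm above the bench), 85 mm from the wheel's axis
- pot_a: clamped pot, white jar, 90 deg counter-clockwise from the unclamped pot: same holder, a 78 mm cross bar (top 97 mm above the origin) and over it a winged steel handle, 67 mm long along the pot's x axis, 13 wide, 14 high, its middle 131 mm above the origin. Origin as for pot_open. The pot turns on its own bearing (0.03 N m drag): its handle can be carried round like a crank
- pot_b: clamped pot, steel jar, opposite the unclamped pot: same holder, cross bar and handle as pot_a (wing 67 mm long along the pot's x axis, 13 wide, 14 high, middle 131 mm above the origin), likewise free on its own bearing. Origin: on its axis at the wheel's top face, 85 mm from the wheel's axis
- pot_c: clamped pot, steel jar, 90 deg clockwise from the unclamped pot: same holder, cross bar and handle as pot_a (wing 67 mm long along the pot's x axis, 13 wide, 14 high, middle 131 mm above the origin), likewise free on its own bearing. Origin: on its axis at the wheel's top face, 85 mm from the wheel's axis
- clamp_mid (a point): bystander: the missing clamp, a steel cross bar 78 mm long with screw and winged handle, lying on its side on the bench before the mill; point at the middle of its cross bar
- spare_jar_mid (a point): bystander: spare steel grinding jar, 57 mm wide, 63 mm high, standing on the bench; its centre
- tray_mid (a point): bystander: open steel tray 140 x 100 x 22 mm on the bench; its centre

How it is judged:
By the outcome, as a careful person would: the job done as asked, in the order asked, and still so for the second after the job is handed in, while the arm keeps its last pose, push and grip.
It also fails if it takes over 54 s, if anything falls off the work surface, if the arm or the gripper's body presses on something with over 40 N, if the wrist force passes 120 N, or if a joint passes its speed limit or range.

## Working session

There is one attempt and no reset: what is moved stays moved. The work goes in short steps, each a Python script; the robot and the scene stay as the last script left them, time stands still between calls to the robot, and variables do not carry over. Pictures are saved under pics/ and viewed, at most 10 in all, crops included, and the job is handed in when it is done.

```bash
mkdir -p pics; python3 - <<'E'
from cell import bot
import cv2, numpy as np
for n in("top","side"):
    im=bot.camera(n); cv2.imwrite(f"pics/{n}0.png",cv2.resize(im[:,:,::-1],(800,600),interpolation=cv2.INTER_CUBIC)); cv2.imwrite(f"{n}0_raw.png",im[:,:,::-1])
    c=bot.calibration(n); print(n,c["mtx"].tolist(),c["k1"],np.round(c["extrinsics"],3).tolist())
    for t in("pot_open","pot_a","wheel","catch"): print(t,[(np.round(d["bbox"]).tolist(),round(d["confidence"],2)) for d in bot.search_frame(n,t)])
print(bot.read_clock())
E
```

```text
top [[373.92141685227347, 0.0, 254.7609774966708], [0.0, 373.92141685227347, 189.73717950857807], [0.0, 0.0, 1.0]] -0.08540852513426972 [[0.027, -1.0, -0.006, 0.174], [-0.977, -0.025, -0.212, 0.546], [0.212, 0.012, -0.977, 0.794], [0.0, 0.0, 0.0, 1.0]]
pot_open [([378.0, 135.0, 49.0, 42.0], 0.66)]
pot_a [([303.0, 128.0, 42.0, 47.0], 0.76), ([343.0, 179.0, 51.0, 37.0], 0.75), ([342.0, 86.0, 40.0, 55.0], 0.58), ([290.0, 86.0, 142.0, 139.0], 0.19)]
wheel [([293.0, 88.0, 140.0, 142.0], 0.66)]
catch [([282.0, 150.0, 13.0, 3.0], 0.66)]
side [[443.48165698084404, 0.0, 255.74931151411357], [0.0, 443.48165698084404, 193.7412334707806], [0.0, 0.0, 1.0]] -0.1302013261276006 [[-0.7, -0.714, -0.008, 0.512], [-0.472, 0.47, -0.746, 0.238], [0.536, -0.519, -0.666, 0.914], [0.0, 0.0, 0.0, 1.0]]
pot_open [([309.0, 92.0, 24.0, 46.0], 0.88)]
pot_a [([263.0, 83.0, 28.0, 41.0], 0.92), ([311.0, 108.0, 29.0, 57.0], 0.65), ([264.0, 107.0, 26.0, 57.0], 0.64)]
wheel [([245.0, 81.0, 107.0, 98.0], 0.69)]
catch [([251.0, 158.0, 12.0, 7.0], 0.63)]
0.5
```

View pics/top0.png

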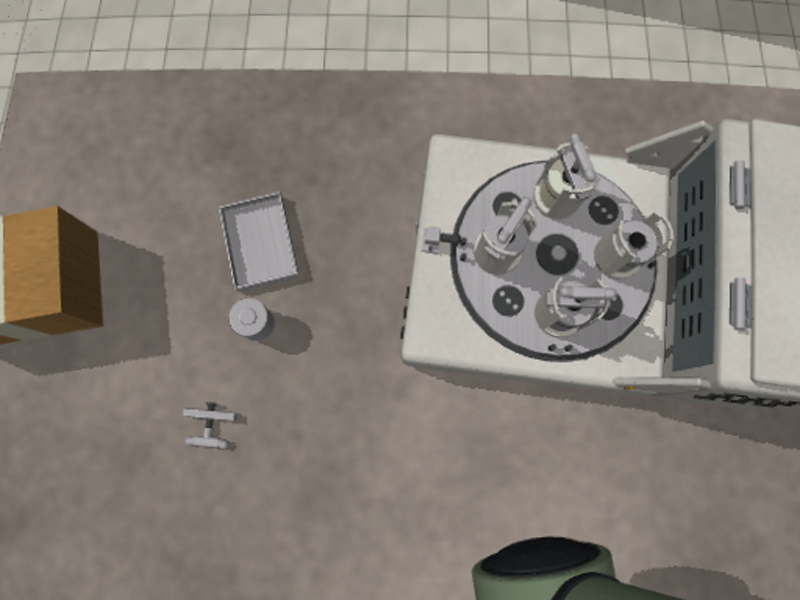

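View pics/side0.png

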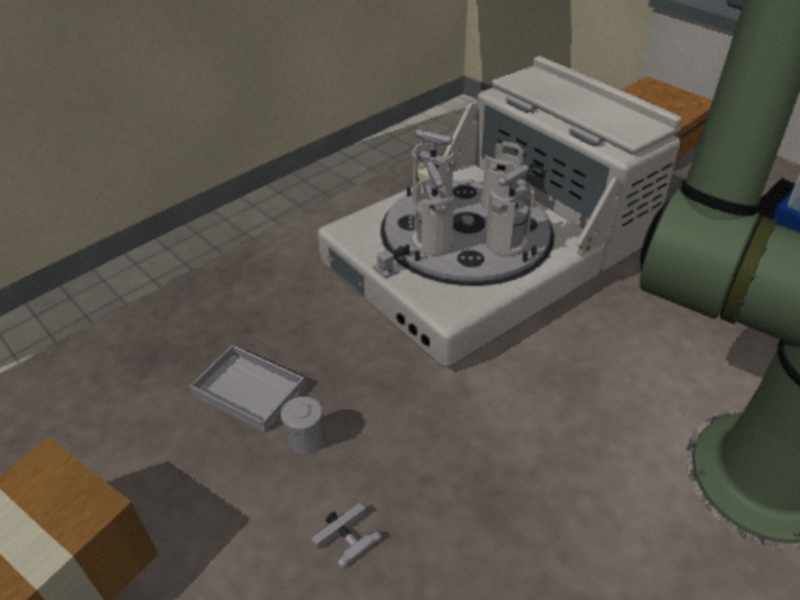

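The top view shows the unclamped pot beside the drive housing at about (636,240). pot_a (white jar) is at the far side, (570,175), pot_b is at the catch, (505,235), and pot_c is on the robot's side, (580,300). The catch is at (440,240). The side view agrees. I'll take enlarged crops to pick points.

```bash
python3 - <<'E'
import cv2
a=cv2.imread("top0_raw.png")[80:235,262:462]; cv2.imwrite("pics/top_crop.png",cv2.resize(a,None,fx=3.8,fy=3.8,interpolation=cv2.INTER_CUBIC)[:600,:800])
a=cv2.imread("side0_raw.png")[68:218,200:400]; cv2.imwrite("pics/side_crop.png",cv2.resize(a,None,fx=4,fy=4,interpolation=cv2.INTER_CUBIC))
E
```

```text
(no output)
```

View pics/top_crop.png

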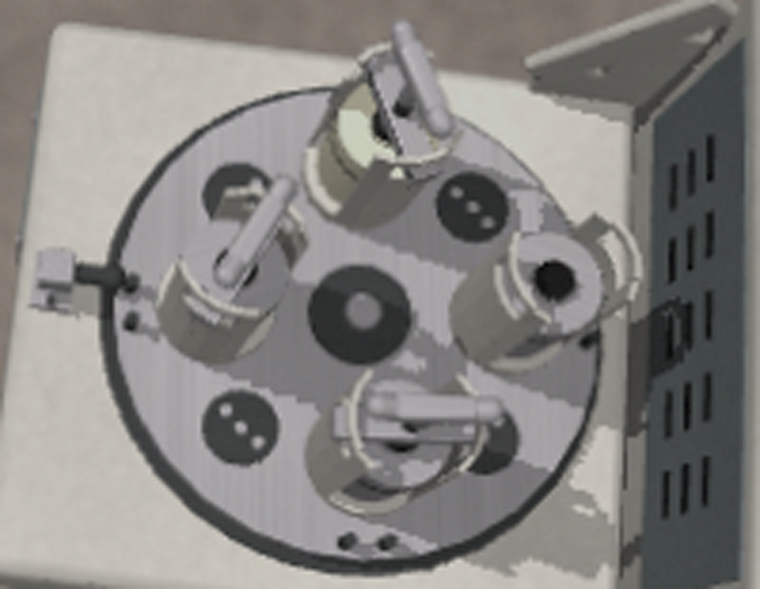

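View pics/side_crop.png

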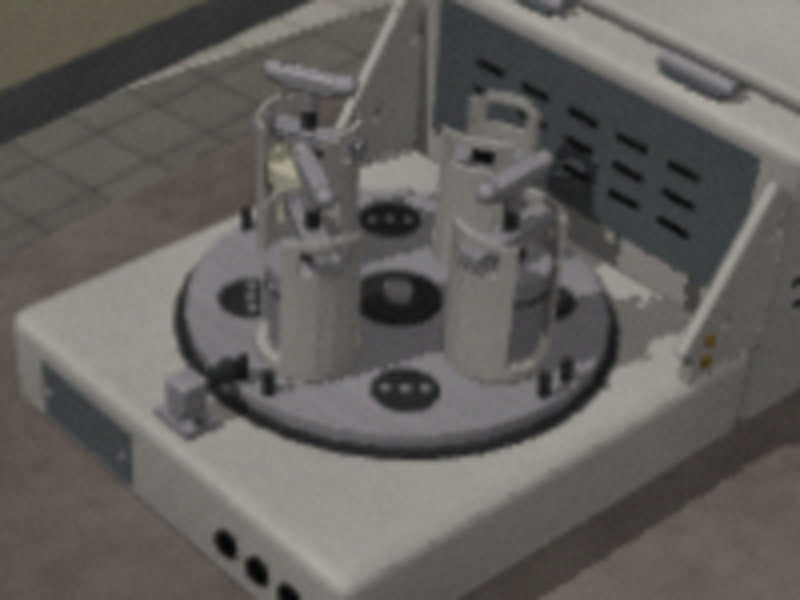

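The pot_a handle runs (403,30)–(440,130) in the top crop and (270,70)–(350,88) in the side crop. The pins of pot_b's station are at (130,283) and (132,320), and the catch nose is at (120,275). So the wheel stands a little counter-clockwise of a station. The shorter way is counter-clockwise, carrying pot_a from the far side past the front to the near side.

```bash
cat > h.py <<'E'
from cell import bot
import numpy as np, cv2
def proj(n,P):
    c=bot.calibration(n); p=(c["extrinsics"]@np.append(P,1))[:3]; s=p[:2]/p[2]; s=s*(1+c["k1"]*(s@s))
    return (c["mtx"]@np.append(s,1))[:2]
def unproj(n,uv,z):
    c=bot.calibration(n); E=c["extrinsics"]
    d=cv2.undistortPoints(np.array([[uv]],float),c["mtx"],np.array([c["k1"],0,0,0]))[0,0]
    R,t=E[:3,:3],E[:3,3]; o=-R.T@t; r=R.T@np.append(d,1); return o+r*(z-o[2])/r[2]
E
python3 - <<'E'
from h import *
from scipy.optimize import least_squares
T=lambda x,y:np.array([262+x/3.8,80+y/3.8]); S=lambda x,y:np.array([200+x/4,68+y/4])
pots={"a":(np.pi/2,T(422,80),S(310,79)),"b":(np.pi,T(255,228),S(312,172)),"c":(-np.pi/2,T(432,405),S(516,175))}
for k,v in pots.items(): print(k,unproj("top",v[1],.242).round(4),unproj("side",v[2],.242).round(4))
def f(p):
    x,y,t=p; r=[]
    for a,u,v in pots.values():
        P=np.array([x+.085*np.cos(t+a),y+.085*np.sin(t+a),.240])
        r+=[proj("top",P)-u,proj("side",P)-v]
    for a,n,uv in((np.pi,"top",T(131,300)),(-np.pi/2,"top",T(367,541)),(-np.pi/2,"side",S(555,378))):
        r.append(proj(n,[x+.133*np.cos(t+a),y+.133*np.sin(t+a),.112])-uv)
    return np.concatenate(r)
s=least_squares(f,[.5,-.1,-np.pi/2],loss="soft_l1"); print("hub,open angle",s.x,s.fun.round(1))
hx,hy,t=s.x
print("rim top ext",[(proj("top",[hx+.142*np.cos(a),hy+.142*np.sin(a),.104])-[262,80])*3.8 for a in np.arange(4)*np.pi/2])
for n,uv in(("top",T(98,275)),("top",T(55,270)),("side",S(225,372))):
    P=unproj(n,uv,.114); print("catch dir",np.arctan2(P[1]-hy,P[0]-hx),np.hypot(P[1]-hy,P[0]-hx))
A,B=unproj("top",T(48,60),.09),unproj("top",T(5,500),.09); print("edge dir",A,B,np.arctan2(*(A-B)[[1,0]]))
for n,u,v in(("top",T(403,30),T(440,130)),("side",S(272,70),S(350,88))):
    A,B=unproj(n,u,.238),unproj(n,v,.238); print("handle a",A.round(4),B.round(4),np.arctan2(*(B-A)[[1,0]]),np.linalg.norm(A-B))
E
```

```text
a [ 0.6795 -0.034   0.242 ] [ 0.6728 -0.0239  0.242 ]
b [0.5985 0.0519 0.242 ] [0.5935 0.0584 0.242 ]
c [ 0.5127 -0.0309  0.242 ] [ 0.5066 -0.0249  0.242 ]
hub,open angle [ 0.59723815 -0.0332279  -1.58756134] [-0.  -0.8  0.2 -2.  -0.1  0.3  0.3 -1.1  0.2  0.5 -0.1 -1.2 -0.5  0.4
 -1.   0.2 -0.  -0.4]
rim top ext [array([347.80405701,  89.51173318]), array([112.21256233, 308.81196328]), array([363.99476072, 559.74594893]), array([595.79822911, 322.37274155])]
catch dir 1.4588562433638068 0.15209220749531505
catch dir 1.4612394330345368 0.1769134308928413
catch dir 1.4766581624177704 0.14805825414214832
edge dir [0.75993474 0.1475962  0.09      ] [0.486251  0.1680543 0.09     ] -0.07461208588810413
handle a [ 0.7089 -0.027   0.238 ] [ 0.6546 -0.043   0.238 ] -2.8546131091689273 0.05656170420536746
handle a [ 0.7037 -0.0208  0.238 ] [ 0.6516 -0.0388  0.238 ] -2.808770471748984 0.0551351461624403
```

```bash
cat >> h.py <<'E'
from scipy.spatial.transform import Rotation as Rot
HUB=np.array([.5965,-.0325]); T0=-1.5876; FRONT=1.475; AX=.31
def quat(phi):
    y=np.array([np.cos(phi),np.sin(phi),0]); z=np.array([0,0,-1.]); q=Rot.from_matrix(np.column_stack([np.cross(y,z),y,z])).as_quat()
    return q[[3,0,1,2]]
def pt(a,r=.085,z=.216): return np.array([HUB[0]+r*np.cos(a),HUB[1]+r*np.sin(a),z])
E
python3 - <<'E'
from h import *
a0=T0+np.pi/2
for phi in(AX+np.pi/2,AX-np.pi/2):
    print(phi,[None if (q:=bot.solve_ik(pt(a),quat(phi))) is None else np.round(q,2).tolist() for a in a0+np.linspace(0,3.1,4)])
phi=AX-np.pi/2 
if bot.solve_ik(pt(a0),quat(phi)) is None or abs(bot.solve_ik(pt(a0),quat(phi))[5])>abs(bot.solve_ik(pt(a0),quat(phi+np.pi))[5]): phi+=np.pi
print("phi",phi)
bot.set_gripper(.5,40)
p=bot.read_position(); bot.move_linear([p[0],p[1],.42],speed=.25)
bot.move_pose(pt(a0,z=.40),quat(phi))
bot.move_linear(pt(a0,z=.30),speed=.2)
print(bot.read_clock(),bot.read_position(),bot.read_gripper_width(),bot.read_ft_force())
for n in("top","side"): cv2.imwrite(f"{n}1.png",bot.camera(n)[:,:,::-1])
a=cv2.imread("top1.png")[60:235,262:462];b=cv2.imread("side1.png")[28:203,200:400]
cv2.imwrite("pics/above.png",cv2.resize(np.hstack([a,b]),None,fx=2,fy=2,interpolation=cv2.INTER_CUBIC))
E
```

```text
1.8807963267948966 [[-0.16, 0.59, 0.18, 1.17, 0.0, -0.47], [-0.05, 0.51, 0.05, 1.11, 0.0, -0.36], [-0.06, 0.35, -0.19, 1.02, 0.0, -0.37], [-0.2, 0.27, -0.31, 0.99, 0.0, -0.51]]
-1.2607963267948965 [[-0.16, 0.59, 0.18, 1.17, 0.0, 2.67], [-0.05, 0.51, 0.05, 1.11, 0.0, 2.78], [-0.06, 0.35, -0.19, 1.02, 0.0, 2.78], [-0.2, 0.27, -0.31, 0.99, 0.0, 2.63]]
phi 1.8807963267948966
5.0583 [ 0.68176013 -0.03448183  0.30111831] 0.49889943181452195 [0.21513534 0.7273873  0.31003375]
```

View pics/above.png

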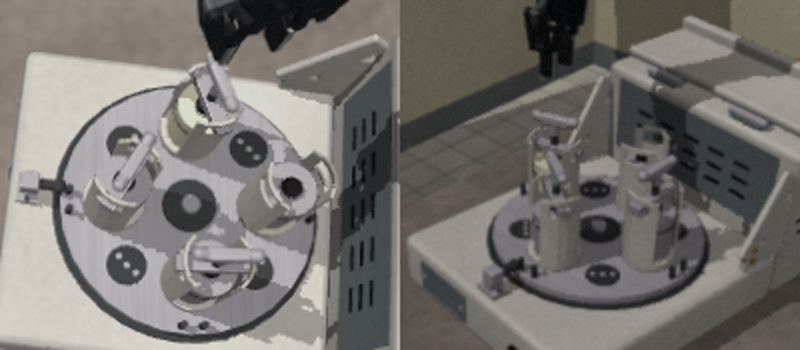

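The fingers hang above pot_a's handle: finger tips at (547,75) in the side half, handle at (553,118). Nothing is in the way, so I'll make a guarded descent and grip.

```bash
python3 - <<'E'
from h import *
a0=T0+np.pi/2
print("tip px",proj("side",bot.read_position())-[200,28])
print(bot.move_linear(pt(a0),speed=.08,until_force=6), bot.read_position())
bot.set_gripper(0,40)
print(bot.read_gripper_width(),bot.read_finger_force(),bot.read_ft_force(),bot.read_position(),bot.read_clock())
for n in("top","side"): cv2.imwrite(f"{n}2.png",bot.camera(n)[:,:,::-1])
a=cv2.imread("top2.png")[60:235,262:462];b=cv2.imread("side2.png")[28:203,200:400]
cv2.imwrite("pics/grip.png",cv2.resize(np.hstack([a,b]),None,fx=2,fy=2,interpolation=cv2.INTER_CUBIC))
E
```

```text
tip px [78.09879936 35.61332804]
False [ 0.68194038 -0.03396727  0.21676927]
0.14555848627933346 40.839112401008606 [-0.45157004 -0.09508335  1.946336  ] [ 0.68187384 -0.03407005  0.21665643] 6.725
```

View pics/grip.png

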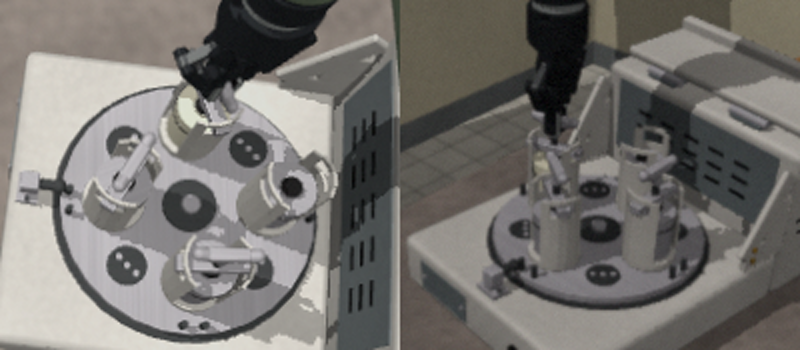

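The handle is held: width is 12.4 mm and pad force 41 N. Next I'll turn counter-clockwise in small arc steps, with a radial force correction.

```bash
cat >> h.py <<'E'
import json
def step(st,a,speed=.035):
    """move to wheel-pot angle a about centre st['c']; shift centre against the radial force"""
    u=np.array([np.cos(a),np.sin(a)]); p=np.array(st["c"])+.085*u
    bot.move_linear([p[0],p[1],st["z"]],speed=speed)
    F=np.array(bot.read_ft_force()); fr=F[:2]@u; ft=F[:2]@[-u[1],u[0]]
    st["c"]=(np.array(st["c"])+np.clip(5e-5*fr,-.0006,.0006)*u*(abs(fr)>3)).tolist(); st["a"]=a
    json.dump(st,open("st.json","w")); return fr,ft,F[2]
E
python3 - <<'E'
from h import *
a0=T0+np.pi/2; p=np.array(bot.read_position())
st=dict(c=(p[:2]-.085*np.array([np.cos(a0),np.sin(a0)])).tolist(),z=float(p[2]),a=a0)
for k in range(1,13):
    f=step(st,a0+.06*k); print(round(st["a"],3),np.round(f,1))
    if np.abs(f).max()>30: break
print(st,bot.read_clock(),bot.read_position(),bot.read_gripper_width())
E
```

```text
0.043 [-0.7  2.5  2.1]
0.103 [-0.1  1.9  3.3]
0.163 [-1.7  1.5  3.3]
0.223 [-2.   2.8  2.8]
0.283 [-2.8  1.1  3.4]
0.343 [-3.9  2.8  3.7]
0.403 [-4.   1.6  3.4]
0.463 [-2.7  1.5  3.3]
0.523 [-2.   1.2  3.1]
0.583 [-3.6  1.4  3.3]
0.643 [-3.   1.2  3.8]
0.703 [-2.3  1.   3. ]
{'c': [0.5963771214208275, -0.032864685149110485], 'z': 0.21665829277728071, 'a': 0.7031963267948966} 10.35 [0.660898   0.02251305 0.21663577] 0.1429696237237427
```

```bash
python3 - <<'E'
from h import *
st=json.load(open("st.json"))
while st["a"]<1.78:
    f=step(st,st["a"]+(.06 if st["a"]<1.26 else .02)); p=bot.read_position()
    print(round(st["a"],3),np.round(f,1),round(float(np.arctan2(p[1]-st["c"][1],p[0]-st["c"][0])),3))
    if np.abs(f).max()>30: break
print(st,bot.read_clock(),bot.read_gripper_width())
cv2.imwrite("top3.png",bot.camera("top")[:,:,::-1]);cv2.imwrite("side3.png",bot.camera("side")[:,:,::-1])
a=cv2.imread("top3.png")[60:235,262:462];b=cv2.imread("side3.png")[28:203,200:400]
cv2.imwrite("pics/mid.png",cv2.resize(np.hstack([a,b]),None,fx=2,fy=2,interpolation=cv2.INTER_CUBIC))
E
```

```text
0.763 [-1.8  1.4  2.9] 0.769
0.823 [-2.5  1.2  2. ] 0.829
0.883 [-3.7  1.8  3.6] 0.889
0.943 [-2.1  1.4  2.4] 0.95
1.003 [-3.1  1.7  1.9] 1.009
1.063 [-3.   1.5  3. ] 1.069
1.123 [-2.2  2.4  2.7] 1.129
1.183 [-1.8  1.6  2.6] 1.189
1.243 [-1.6  1.5  1.5] 1.249
1.303 [-2.   1.9  2.7] 1.309
1.323 [-2.4 -3.1 -0.6] 1.315
1.343 [-1.8 -5.6 -3.2] 1.327
1.363 [-3.1 -4.3 -1.1] 1.355
1.383 [-2.5 -0.4  1.6] 1.393
1.403 [-3.2  3.6  3.8] 1.419
1.423 [-1.7  2.9  2.9] 1.43
1.443 [-0.8 -0.9  0.1] 1.438
1.463 [-0.8 -1.   0.5] 1.463
1.483 [-0.2 -1.9 -1.3] 1.482
1.503 [-0.5 -5.7 -3.5] 1.489
1.523 [-0.4 -3.7 -2.8] 1.515
1.543 [-0.2  0.5  0.2] 1.552
1.563 [-1.2  3.   1.9] 1.579
1.583 [-1.2  4.6  2.9] 1.596
1.603 [-0.3  1.   0.2] 1.601
1.623 [-0.4 -2.  -0.9] 1.62
1.643 [-0.2 -1.3 -1.1] 1.646
1.663 [-0.4 -0.6 -0.6] 1.668
1.683 [-0.5 -0.9 -1.4] 1.688
1.703 [-0.3 -0.6 -0.6] 1.708
1.723 [-1.6 -0.2 -0.1] 1.728
1.743 [-2.8 -0.5 -1.2] 1.748
1.763 [-2.6 -0.2 -1.5] 1.767
1.783 [-3.1 -1.  -1.5] 1.787
{'c': [0.5961501978367085, -0.03359943800716647], 'z': 0.21665829277728071, 'a': 1.7831963267948976} 19.2833 0.14507109554757555
```

View pics/mid.png

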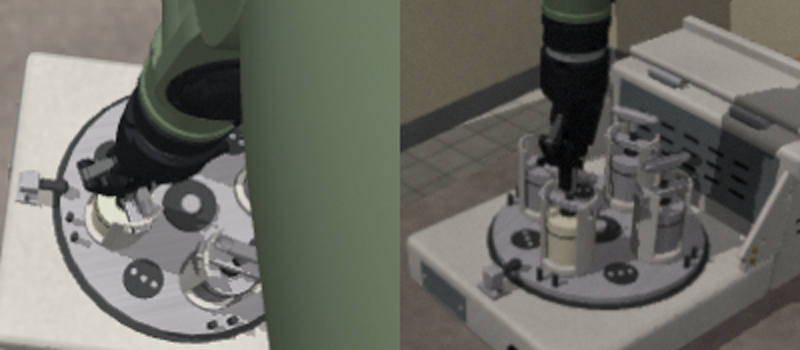

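The station of pot_a passed the catch with clear clicks: pin tops at about 1.391 and 1.549, free zone centred near 1.466. pot_open's own station should then be centred at pot_a angle 1.466+π/2 ≈ 3.037.

```bash
python3 - <<'E'
from h import *
st=json.load(open("st.json"))
while st["a"]<3.03:
    d=.06 if st["a"]<2.8 else .02
    f=step(st,min(st["a"]+d,3.035)); p=bot.read_position()
    print(round(st["a"],3),np.round(f,1),round(float(np.arctan2(p[1]-st["c"][1],p[0]-st["c"][0])),3))
    if np.abs(f).max()>30: break
print(st,bot.read_clock(),bot.read_gripper_width())
cv2.imwrite("top4.png",bot.camera("top")[:,:,::-1]);cv2.imwrite("side4.png",bot.camera("side")[:,:,::-1])
a=cv2.imread("top4.png")[100:200,262:362];b=cv2.imread("side4.png")[90:190,200:300]
cv2.imwrite("pics/end.png",cv2.resize(np.hstack([a,b]),None,fx=4,fy=4,interpolation=cv2.INTER_CUBIC))
E
```

```text
1.843 [-3.3  2.   0.4] 1.854
1.903 [-2.2  1.1  0.6] 1.91
1.963 [-3.3  1.5  0.9] 1.969
2.023 [-1.5  1.7  0.4] 2.029
2.083 [-1.6  1.9 -1.3] 2.089
2.143 [-0.7  1.9 -0.4] 2.149
2.203 [-1.1  2.1 -0.2] 2.209
2.263 [-0.2  2.4 -1.2] 2.269
2.323 [-1.4  1.7 -1. ] 2.329
2.383 [-1.8  0.9 -1.9] 2.389
2.443 [-2.3  1.  -1.3] 2.449
2.503 [-2.7  1.8 -2.4] 2.508
2.563 [-3.3  1.3 -2.8] 2.568
2.623 [-3.   0.7 -3.7] 2.628
2.683 [-2.9  2.3 -2.8] 2.688
2.743 [-3.3  2.1 -4.1] 2.748
2.803 [-2.6  1.7 -3.7] 2.807
2.823 [-2.6 -1.2 -4. ] 2.819
2.843 [-1.6 -0.2 -3.6] 2.844
2.863 [-2.4 -0.9 -3.7] 2.866
2.883 [-2.1 -1.7 -4. ] 2.884
2.903 [-2.9 -5.5 -4.3] 2.889
2.923 [-2.8 -4.5 -4.5] 2.911
2.943 [-2.5 -1.6 -4.4] 2.943
2.963 [-3.4  3.3 -4.4] 2.976
2.983 [-1.6  5.5 -4.4] 2.998
3.003 [-1.8  0.6 -4.1] 3.003
3.023 [-2.4 -0.9 -4.6] 3.019
3.035 [-2.5 -1.6 -3.2] 3.035
{'c': [0.5968466933187545, -0.03416881796694698], 'z': 0.21665829277728071, 'a': 3.035} 27.3917 0.14516345642526898
```

View pics/end.png

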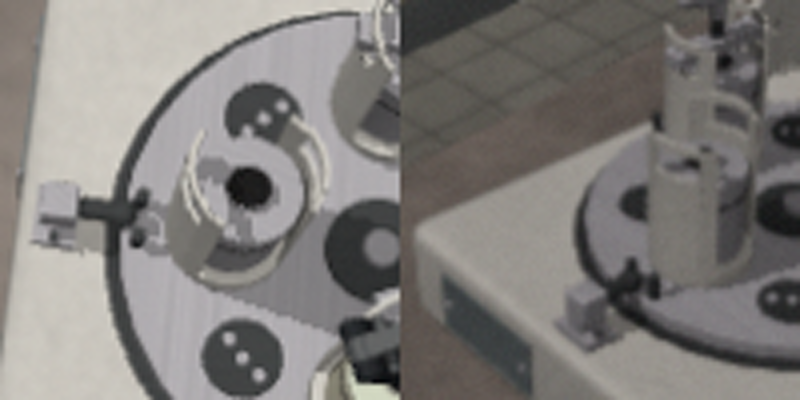

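The unclamped pot is at the front, and the nose at (125,210) sits between the pins at (140,200) and (138,236). I'll gently feel for both edges of the free zone and finish in the middle.

```bash
python3 - <<'E'
from h import *
st=json.load(open("st.json")); c=np.array(st["c"])
def go(a):
    u=np.array([np.cos(a),np.sin(a)]); p=c+.085*u
    bot.move_linear([p[0],p[1],st["z"]],speed=.01); bot.wait(.1)
    F=np.mean([bot.read_ft_force() for _ in range(5)],0); q=bot.read_position()
    t=F[:2]@[-u[1],u[0]]; m=float(np.arctan2(q[1]-c[1],q[0]-c[0])); print(round(a,3),round(m,4),round(t,1)); return t,m
up=lo=None
for a in np.arange(3.041,3.075,.006):
    t,up=go(a)
    if t<-3.8: break
for a in np.arange(up-.02,2.975,-.006):
    t,lo=go(a)
    if t>4: break
print("edges",lo,up); mid=(lo+up)/2
go(mid-.006); go(mid)
print(bot.read_clock(),bot.read_gripper_width(),bot.read_finger_force(),bot.read_ft_force())
E
```

```text
3.041 3.0412 -1.3
3.047 3.0481 -1.7
3.053 3.0518 -2.6
3.059 3.0533 -5.4
3.033 3.0416 2.4
3.027 3.0277 1.0
3.021 3.0196 0.8
3.015 3.0145 1.2
3.009 3.0083 2.2
3.003 3.0024 2.1
2.997 3.0 4.2
edges 3.000040368454099 3.0533336565097864
3.021 3.0139 -1.6
3.027 3.027 -1.0
32.2583 0.14440654885771678 40.32828748226166 [-1.00679699  1.09543007 -3.42169097]
```

```bash
python3 -c "
from cell import bot
bot.wait(.5); print(bot.read_gripper_width(),bot.read_ft_force()); print(bot.close_job())"
```

```text
0.14461670899124537 [-1.30669758  1.27811975 -2.58535931]
the job is handed in; nothing more can be done
None
```

The unclamped pot is at the mill's front, the wheel is centred in the catch's free zone between that station's two pins, the gripper still holds pot_a's handle, and the job was handed in at about 33 s.

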